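Isolate, then earth the relay test bay

ROBOT

A 6-joint arm with a two-finger parallel gripper is mounted at the origin on the work surface. World frame = base frame: x ahead of the robot, y to its left, z up, the work surface at z = 0. Lengths are in m, angles in rad, forces in N, time in s.
With the tool pointing down it reaches from about 0.3 to 0.775 m from the base axis. Payload 14.6 kg.
Tool frame: the origin (TCP) lies at the very end of the fingers, on their centre line; the grasp point (between the pads) lies 19 mm behind it; z points along the fingers, x is the direction in which the jaws open and shut, and the axes are right-handed (so a half turn about z gives the same grasp; the last joint's range is limited). The gripper opens to 94 mm and grips with 3 to 60 N. Pads are 16 mm wide; open, the fingers measure 119 mm over their backs; the gripper's body (75 mm by 177 mm) begins 78 mm behind the grasp point.
Start: joints at [1.251, 0.3, 1.521, -0, 1.321, -0.067], TCP at [0.138, 0.533, 0.205] pointing down, gripper open.
Joint ranges: [-3.03, 3.03], [-0.79, 2.21], [0.23, 2.52], [-1.04, 4.18], [0, 3.07], [-2.55, 2.55]. Speed limits (rad/s): [2.22, 2.22, 2.57, 3.14, 3.14, 3.14].

INTERFACE

Orientations are given as [roll, pitch, yaw] about the fixed x, y, z axes, in that order (R = Rz(yaw) Ry(pitch) Rx(roll)).
In Python, from station import ctrl gives the robot as it stands.
- The arm moves only by the shell command python3 -m inch 'ROWS' [FORCE]. ROWS is JSON, one flat list of numbers, 7 for each row, row after row: the shift along the tool's x, y, z in cm, then the turn, a rotation vector about the tool's x, y, z in rad, then the opening, from 0 (shut) to 1 (fully open). In form: [tx, ty, tz, wx, wy, wz, claw, tx, ty, tz, wx, wy, wz, claw, ...]. A call has 1 to 20 rows; each row shifts and turns the commanded pose from where the row before left it, along the tool's axes as they then stand; what a row does not reach is not made up. A row lasts 1/8 s, in which the tool goes at most 62.5 mm and 10.7 degrees, less where a joint would pass 70% of its speed; a pose out of reach is approached as far as the arm can. A call is refused whole if a number of a shift passes 6.25 or a number of a turn 0.188, either way. A call with a gripper value outside its range is refused whole. The fingers move at their own pace and stop on an object; FORCE is the grip in N (left out, the last holds). Time passes only in rows, so rows that do not move let the fingers close. It gives the time, the measured TCP pose, the force and the opening at its end, in the units of the state.
- ctrl.get_obs(): the state, without advancing time (a new reading comes with each control period).
- ctrl.camera(name): name is "scene" or "top" or "wrist"; returns (picture, depth): 384x512x3 uint8, red, green, blue; 384x512 float32, m along the optical axis (not along the pixel's ray), 0 where there is no reading.
- ctrl.camera_params(name): a dict with "vertical_fov" (degrees; the focal length in pixels is half the picture's height over the tangent of half this angle, whatever the lens; pixels are square), "cx", "cy" (the principal point, pixels), "camera_from_world" (4x4, takes a point from world to camera coordinates); the wrist camera has in their place "mount" (4x4, takes a point from camera to tool coordinates, whose origin is the TCP and whose axes are the tool frame's). Camera axes: x right, y down, z forward; pixel columns grow to the right and rows downward; lengths in m; the calibration is good to about 2 mm. A picture is of the moment at which its call begins: read the wrist's pose just before it. camera_params takes no time and is no camera call.
- ctrl.hand_in(): hands the job in, once; it reports no verdict.
Trained networks look in the newest picture that a camera, given by its name, has taken for a name from the list of things; names that differ only in an ending like _2 or _b are one class to them, and where a whole thing is asked for, a point or a joint stands for the part that bears it (a point fixed in the world has none). Each returns a list of dicts, best first, with "score" (0 to 1); they miss things now and then, are a little off and sometimes report something else, mostly with a low value. They report only what shows in the picture. A call takes as long as a camera call.
- ctrl.spot_in(camera, label): "bbox" ([centre column, centre row, width, height] in pixels, round what is visible of it).
- ctrl.place_of(camera, label): "centre" ([column, row] in pixels: a listed point, or the origin of a listed thing).
The state is a dict: "time_s": time; "qpos": joint angles; "joint_vel": joint speeds; "tau": joint torques, N m; "ee_pos": TCP position; "eef_rot": TCP orientation; "force": force on the tool from outside, world axes, zero at the start; "moment": the same for the moment, N m; "grip_width": finger opening in m.
Only numpy, scipy, OpenCV 4.12 (cv2) and the standard library are available. Lean on these libraries where they do the work, as an engineer would, in place of code of your own. Each camera call takes 0.05 s, during which the arm holds its last target. There are 200 camera calls.

TASK

Make the test bay safe before the timer relay is worked on. First throw the isolator, the switch whose handle ends in a crossbar, fully over from the robot's side to the far side (off); only after that throw the earthing switch, the one whose handle ends in a ball, fully over from the far side to the robot's side (closed). Leave the third switch, with the flat paddle handle, as it is.

Things in the scene. Friction and masses are not known exactly. Their poses are not given: they have to be found in the camera images.
- isolator_base: The isolator: fixed, grey base 110 x 70 x 22 mm; the handle ends in a black crossbar 16 mm thick, 70 mm long along y (a T). Origin: centre of the underside, on the table; x points away from the robot to within 0.35 rad, z up. Hinge along y, 50 mm above the origin; an 8 x 12 mm steel stem, 85 mm from hinge to grip centre. Clear the handles by travelling 0.20 m up.
- isolator (a joint): Crossbar handle: 0 = on, leaning 0.6 rad to the base's -x (robot's side); 0.6 upright; 1.2 = off, leaning 0.6 rad to +x (far side). Stops at both ends; its weight holds it there (under 1.5 N at the grip moves it) and drops it over once 0.3 rad past upright. Grip centre from the base's origin: x = 0.085 sin(q-0.6), y = 0, z = 0.050 + 0.085 cos(q-0.6) m.
- earth_base: The earthing switch: same fixed base, hinge, stem, stops, weight, origin and axes as the isolator, but its handle ends in a black ball 30 mm in diameter. The three switches stand in a row across the bench in any order, centres at least 0.19 m apart; only low loose parts (under 25 mm) lie between them.
- earth (a joint): Ball handle: 0 = open, leaning 0.6 rad to the base's +x (far side); 0.6 = upright; 1.2 = closed, leaning 0.6 rad to -x (robot's side). Ball centre from the base's origin: x = 0.085 sin(0.6-q), y = 0, z = 0.050 + 0.085 cos(0.6-q) m.
- spare (a joint): Handle of the third switch, same base, with a flat black paddle 28 mm wide, 45 mm long, 8 mm thick, its end 98 mm from the hinge: 0 = leaning 0.6 rad towards the robot, as it starts and must stay; 1.2 = leaning away.

How it is judged:
By the outcome, as a careful person would: the job done as asked, in the order asked, and still so for the second after the job is handed in, with the robot touching nothing.
It also fails if it takes over 45 s, if anything falls off the work surface, if the arm or the gripper's body presses on something with over 40 N, if the wrist force passes 120 N, or if a joint passes its speed limit or range.

## Working session

There is one attempt and no reset: what is moved stays moved. The work goes in short steps, Python scripts to look and compute and a shell command to move; the robot and the scene stay as the last step left them, time stands still between calls to the robot, and variables do not carry over. Pictures are saved under pics/ and viewed, about 8 in all and at most 12, crops included, and the job is handed in when it is done.

```bash
mkdir -p pics; cat > h.py <<'E'
import numpy as np, cv2
from station import ctrl
def K(p): f=192/np.tan(np.radians(p["vertical_fov"])/2); return f,p["cx"],p["cy"]
def cloud(name,d):
    p=ctrl.camera_params(name); f,cx,cy=K(p)
    v,u=np.mgrid[0:384,0:512]
    P=np.stack([(u-cx)/f*d,(v-cy)/f*d,d,np.ones_like(d)],-1)
    return (P@np.linalg.inv(p["camera_from_world"]).T)[...,:3]
E
python3 - <<'E'
from h import *
o=ctrl.get_obs(); print(o)
for c in ("top","scene"):
    im,d=ctrl.camera(c); np.save(c+"_d.npy",d); cv2.imwrite(f"pics/{c}0.png",im[...,::-1])
    W=cloud(c,d); np.save(c+"_W.npy",W)
    for l in ("isolator_base","isolator","earth_base","earth","spare"):
        for r in ctrl.spot_in(c,l)[:2]:
            u,v=map(int,r["bbox"][:2]); print(c,l,r,W[v,u].round(3) if 0<=v<384 and 0<=u<512 else "")
        for r in ctrl.place_of(c,l)[:1]: print("  place",r)
E
```

```text
{'time_s': 0.0, 'qpos': array([ 1.25138533e+00,  3.00483977e-01,  1.52156800e+00, -2.47235360e-05,
        1.32070141e+00, -6.66086895e-02]), 'joint_vel': array([-0.00103676,  0.00096331, -0.00127796, -0.00011734, -0.00390635,
       -0.0003521 ]), 'tau': array([-7.88272810e-04, -5.31800008e+01, -3.52737951e+01,  7.08070910e-02,
        2.44584319e-02, -7.28276336e-05]), 'ee_pos': array([0.13749734, 0.53226871, 0.2048848 ]), 'eef_rot': array([-3.14153929e+00,  1.15976072e-03,  1.31800018e+00]), 'force': array([-0.10465029,  0.50202595, -0.29643137]), 'moment': array([ 0.03812953, -0.02328429,  0.016047  ]), 'grip_width': 0.09400051436835534}
top isolator_base {'bbox': [380.3, 218.7, 61.4, 69.7], 'score': 0.62} [ 0.543 -0.224  0.065]
top isolator {'bbox': [388.0, 234.2, 48.8, 40.3], 'score': 0.81} [ 0.515 -0.222  0.105]Traceback (most recent call last):
  File "<stdin>", line 9, in <module>
ValueError: it knows: earth_base, isolator_base
```

```bash
python3 -c "
import cv2;import numpy as np
a=cv2.imread('pics/top0.png');b=cv2.imread('pics/scene0.png')
cv2.imwrite('pics/both0.png',cv2.resize(np.vstack([a,b]),None,fx=.78,fy=.78))"
```

```text
[ WARN:0@0.018] global loadsave.cpp:275 findDecoder imread_('pics/scene0.png'): can't open/read file: check file path/integrity
Traceback (most recent call last):
ValueError: all the input arrays must have same number of dimensions, but the array at index 0 has 3 dimension(s) and the array at index 1 has 2 dimension(s)
```

```bash
python3 - <<'E'
from h import *
ims=[]
for c in ("top","scene"):
    im,d=ctrl.camera(c); cv2.imwrite(f"pics/{c}0.png",im[...,::-1]); ims.append(im[...,::-1])
    W=cloud(c,d); np.save(c+"_W.npy",W)
    for l in ("isolator_base","isolator","earth_base","earth","spare"):
        try:
          for r in ctrl.spot_in(c,l)[:2]:
            u,v=map(int,r["bbox"][:2]); print(c,l,r,W[v,u].round(3))
        except ValueError as e: print(e)
    for l in ("isolator_base","earth_base"):
        for r in ctrl.place_of(c,l)[:1]:
            u,v=r["centre"];p=ctrl.camera_params(c);f,cx,cy=K(p);M=np.linalg.inv(p["camera_from_world"])
            ray=M[:3,:3]@[(u-cx)/f,(v-cy)/f,1]; print("  place",l,r,(M[:3,3]-ray*M[2,3]/ray[2]).round(3))
cv2.imwrite('pics/both0.png',cv2.resize(np.vstack(ims),None,fx=.78,fy=.78))
E
```

```text
top isolator_base {'bbox': [381.2, 219.2, 65.9, 68.6], 'score': 0.93} [ 0.541 -0.224  0.069]
top isolator_base {'bbox': [387.6, 234.3, 50.6, 43.6], 'score': 0.33} [ 0.515 -0.22   0.105]
top isolator {'bbox': [390.7, 233.1, 48.0, 44.9], 'score': 0.97} [ 0.52  -0.257  0.017]
top earth_base {'bbox': [245.0, 184.9, 45.8, 87.7], 'score': 0.72} [0.599 0.003 0.067]
top earth_base {'bbox': [100.6, 198.0, 37.2, 36.4], 'score': 0.38} [0.569 0.23  0.105]
top earth {'bbox': [249.2, 168.2, 16.7, 47.4], 'score': 0.76} [ 0.62  -0.003  0.099]
top spare {'bbox': [99.8, 198.2, 36.8, 36.6], 'score': 0.66} [0.569 0.232 0.104]
  place isolator_base {'centre': [370.0, 217.8], 'score': 0.97} [ 0.548 -0.227  0.   ]
  place earth_base {'centre': [248.2, 192.3], 'score': 0.85} [ 0.594 -0.003  0.   ]
scene isolator_base {'bbox': [141.0, 195.1, 44.6, 84.9], 'score': 0.95} [ 0.545 -0.222  0.063]
scene isolator {'bbox': [134.4, 179.9, 36.3, 48.1], 'score': 0.58} [ 0.524 -0.228  0.089]
scene earth_base {'bbox': [259.8, 207.9, 40.7, 53.9], 'score': 0.76} [ 0.604 -0.     0.023]
scene earth {'bbox': [261.9, 191.8, 16.1, 16.3], 'score': 0.71} [ 0.645 -0.011  0.13 ]
scene spare {'bbox': [364.5, 153.2, 12.7, 50.9], 'score': 0.7} [0.576 0.23  0.09 ]
  place earth_base {'centre': [256.5, 208.3], 'score': 0.63} [ 0.591 -0.001  0.   ]
```

View pics/both0.png

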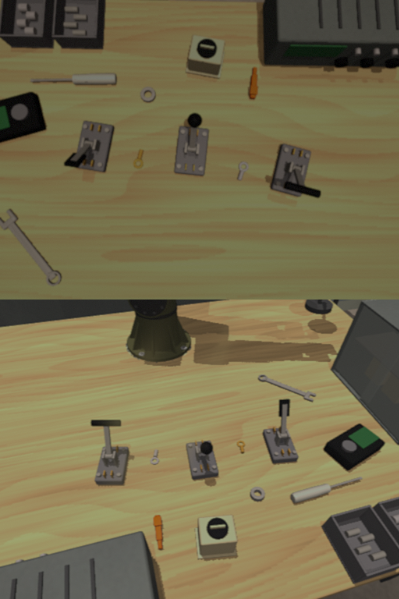

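The top view shows, left to right, the paddle switch (95,150), the ball-handled earth switch (193,140) and the crossbar isolator (293,180). They match the networks' finds.

```bash
python3 - <<'E'
from h import *
W=np.load("top_W.npy").reshape(-1,3)
S=np.load("scene_W.npy").reshape(-1,3)
for n,c in (("iso",(.545,-.225)),("earth",(.594,-.002)),("spare",(.6,.23))):
  for cn,A in (("top",W),("scene",S)):
    Q=A[np.hypot(A[:,0]-c[0],A[:,1]-c[1])<.085]
    b=Q[(Q[:,2]>.014)&(Q[:,2]<.03)]; h=Q[Q[:,2]>.098]
    r=cv2.minAreaRect((b[:,:2]*1000).astype(np.float32)); print(n,cn,len(b),r,"| handle",len(h),h.mean(0).round(3),h.min(0).round(3),h.max(0).round(3))
E
```

```text
iso top 1709 ((548.430419921875, -228.2049102783203), (71.09343719482422, 110.13057708740234), 75.00321197509766) | handle 540 [ 0.503 -0.215  0.124] [ 0.487 -0.25   0.098] [ 0.521 -0.18   0.131]
iso scene 1261 ((549.19287109375, -228.45111083984375), (70.30712127685547, 110.31463623046875), 74.740234375) | handle 417 [ 0.507 -0.216  0.121] [ 0.488 -0.25   0.098] [ 0.522 -0.181  0.13 ]
earth top 1959 ((591.6220092773438, 1.8434944152832031), (70.13265991210938, 110.26190948486328), 84.24693298339844) | handle 329 [ 0.635 -0.003  0.126] [ 0.62  -0.018  0.098] [0.653 0.01  0.137]
earth scene 1154 ((590.4334716796875, 1.3756256103515625), (70.06986999511719, 112.00138854980469), 84.30299377441406) | handle 222 [ 0.644 -0.005  0.128] [ 0.627 -0.018  0.113] [0.653 0.011 0.137]
spare top 1808 ((600.6663208007812, 225.59573364257812), (71.10164642333984, 110.21624755859375), 81.24646759033203) | handle 359 [0.557 0.231 0.118] [0.542 0.216 0.098] [0.575 0.248 0.133]
spare scene 1042 ((599.4625244140625, 224.33889770507812), (69.90018463134766, 110.29146575927734), 81.05026245117188) | handle 297 [0.558 0.23  0.116] [0.542 0.216 0.098] [0.574 0.247 0.133]
```

```bash
python3 -m inch '[-3.16,2.44,0,0,0,0,0, -3.16,2.44,0,0,0,0,0, -3.16,2.44,0,0,0,0,0, -3.16,2.44,0,0,0,0,0, -3.16,2.44,0,0,0,0,0, -3.16,2.44,0,0,0,0,0, -3.16,2.44,0,0,0,0,0, -3.16,2.44,0,0,0,0,0, -3.16,2.44,0,0,0,0,0, -3.16,2.44,0,0,0,0,0, -3.16,2.44,0,0,0,0,0, -3.16,2.44,0,0,0,0,0, -3.16,2.44,0,0,0,0,0, -3.16,2.44,0,0,0,0,0, -3.16,2.44,0,0,0,0,0, -3.16,2.44,0,0,0,0,0, -3.16,2.44,0,0,0,0,0, -3.16,2.44,0,0,0,0,0, -3.16,2.44,0,0,0,0,0, -3.16,2.44,0,0,0,0,0]' 20; python3 -m inch '[0,0,0,0,0,0,0]'
```

```text
time_s: 3.5
ee_pos: [0.4524, -0.2028, 0.2055]
eef_rot: [3.141, -0.0, 1.318]
force: [0.5, -0.1, 0.2]
grip_width: 0.0004
time_s: 3.62
ee_pos: [0.4522, -0.2031, 0.2049]
eef_rot: [-3.141, -0.0, 1.316]
force: [1.0, 1.0, -0.2]
grip_width: 0.0005
```

```bash
python3 -m inch '[0,0,2.5,0,0,0,0, 0,0,2.5,0,0,0,0, 0,0,2.5,0,0,0,0, 0,0,2.5,0,0,0,0, 0,1,0,0,0,0,0, 0,1,0,0,0,0,0, 0,1,0,0,0,0,0, 0,1,0,0,0,0,0, 0,1,0,0,0,0,0, 0,1,0,0,0,0,0]'; python3 -m inch '[0,1,0,0,0,0,0, 0,1,0,0,0,0,0, 0,1,0,0,0,0,0, 0,1,0,0,0,0,0, 0,1,0,0,0,0,0, 0,0.5,0,0,0,0,0, 0,0,0,0,0,0,0]'
```

```text
time_s: 4.88
ee_pos: [0.5108, -0.2166, 0.1055]
eef_rot: [3.141, 0.0, 1.318]
force: [-1.2, 1.1, 1.1]
grip_width: 0.0008
time_s: 5.75
ee_pos: [0.5635, -0.2302, 0.1053]
eef_rot: [-3.141, -0.0, 1.318]
force: [-0.2, -0.5, -0.1]
grip_width: 0.0004
```

```bash
python3 -m inch '[0,-1.5,0,0,0,0,0, 0,-1,-3,0,0,0,0, 0,0,-3.5,0,0,0,0, 0,0,-4,0,0,0,0, 0,-5,-1,0,0,0,0, 0,-5,0,0,0,0,0, 0,0,0,0,0,0,0]'; python3 - <<'E'
from h import *
im,d=ctrl.camera("scene"); W=cloud("scene",d)
cv2.imwrite("pics/s1.png",cv2.resize(im[80:320,60:460,::-1],None,fx=2,fy=2))
for n,c,y in (("iso",(.549,-.228),-.26),("earth",(.591,.0016),-.1)):
    Q=W.reshape(-1,3)-[*c,0]; x=Q[:,0]*np.cos(y)+Q[:,1]*np.sin(y); yy=-Q[:,0]*np.sin(y)+Q[:,1]*np.cos(y)
    m=(abs(x)<.075)&(abs(yy)<.04)&(Q[:,2]>.098)&(Q[:,2]<.16); print(n,m.sum(),x[m].min(),x[m].max(),x[m].mean())
E
```

```text
time_s: 6.62
ee_pos: [0.4402, -0.1983, 0.221]
eef_rot: [3.141, 0.0, 1.317]
force: [0.2, 0.8, -0.2]
grip_width: 0.0001
iso 415 0.03888654558899427 0.0558679110339244 0.0495313841592642
earth 221 0.03754014062668989 0.06285115233976254 0.052959737210165676
```

View pics/s1.png

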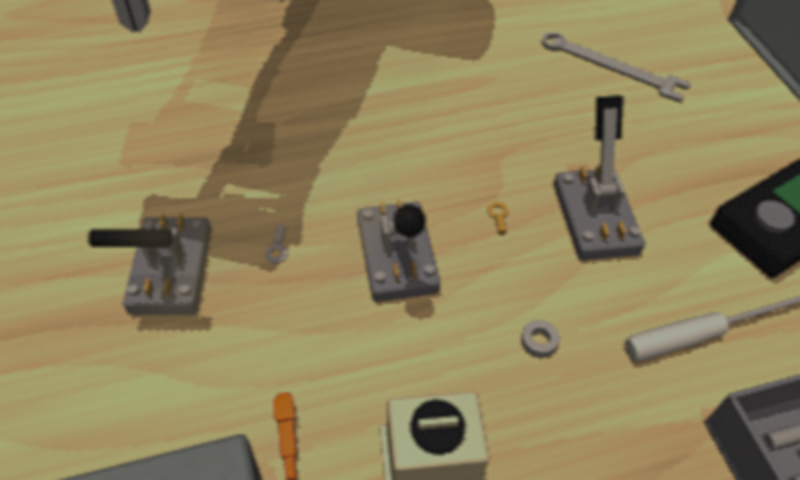

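The isolator bar is at (130,237) with its far face at x'=+0.056, so it is fully over. Earth (408,220) and spare (608,118) are unchanged. Next I move to the far side of the ball.

```bash
python3 -m inch '[2.47,1.99,0,0,0,0,0, 2.47,1.99,0,0,0,0,0, 2.47,1.99,0,0,0,0,0, 2.47,1.99,0,0,0,0,0, 2.47,1.99,0,0,0,0,0, 2.47,1.99,0,0,0,0,0, 2.47,1.99,0,0,0,0,0, 2.47,1.99,0,0,0,0,0, 2.47,1.99,0,0,0,0,0, 2.47,1.99,0,0,0,0,0, 0,0,0,0,0,-0.154,0, 0,0,0,0,0,0,0]'; python3 - <<'E'
from h import *
W=np.load("top_W.npy").reshape(-1,3)
m=(W[:,0]>.67)&(W[:,0]<.80)&(abs(W[:,1])<.12); print(W[m][:,2].max(), W[m&(W[:,2]>.03)][:,0].min() if (m&(W[:,2]>.03)).any() else "clear")
E
```

```text
time_s: 8.18
ee_pos: [0.6974, -0.0092, 0.2195]
eef_rot: [-3.141, 0.0, 1.472]
force: [-0.0, 0.5, 0.2]
grip_width: 0.0004
0.08368408225113466 0.775424722259306
```

```bash
python3 -m inch '[0,0,2.9,0,0,0,0, 0,0,2.9,0,0,0,0, 0,0,2.9,0,0,0,0, 0,0,2.8,0,0,0,0, 0,-1,0,0,0,0,0, 0,-1,0,0,0,0,0, 0,-1,0,0,0,0,0, 0,-1,0,0,0,0,0, 0,-1,0,0,0,0,0, 0,-1,0,0,0,0,0]'; python3 -m inch '[0,-1,0,0,0,0,0, 0,-1,0,0,0,0,0, 0,-1,0,0,0,0,0, 0,-1,0,0,0,0,0, 0,-1,0,0,0,0,0, 0,-1,0,0,0,0,0, 0,0,0,0,0,0,0]'
```

```text
time_s: 9.43
ee_pos: [0.6363, -0.0036, 0.1056]
eef_rot: [3.142, 0.0, 1.472]
force: [0.8, 0.0, 1.0]
grip_width: 0.0007
time_s: 10.3
ee_pos: [0.5769, 0.0023, 0.1056]
eef_rot: [3.142, 0.0, 1.472]
force: [0.5, -0.2, 0.3]
grip_width: 0.001
```

```bash
python3 -m inch '[0,2.5,0,0,0,0,0, 0,0.5,-3,0,0,0,0, 0,0,-4,0,0,0,0, 0,0,-5,0,0,0,0, 0,-5,-1,0,0,0,0, 0,-5,0,0,0,0,0, 0,-5,0,0,0,0,0, 0,-5,0,0,0,0,0, 0,0,0,0,0,0,0]'; python3 - <<'E'
from h import *
im,d=ctrl.camera("scene"); W=cloud("scene",d)
cv2.imwrite("pics/s2.png",cv2.resize(im[80:320,60:460,::-1],None,fx=2,fy=2))
for n,c,y in (("iso",(.549,-.228),-.26),("earth",(.591,.0016),-.1),("spare",(.6,.225),-.155)):
    Q=W.reshape(-1,3)-[*c,0]; x=Q[:,0]*np.cos(y)+Q[:,1]*np.sin(y); yy=-Q[:,0]*np.sin(y)+Q[:,1]*np.cos(y)
    m=(abs(x)<.075)&(abs(yy)<.04)&(Q[:,2]>.098)&(Q[:,2]<.16); print(n,m.sum(),x[m].min(),x[m].max(),x[m].mean())
E
```

```text
time_s: 11.42
ee_pos: [0.4066, 0.0193, 0.2362]
eef_rot: [3.14, -0.0, 1.472]
force: [0.7, 0.0, 0.0]
grip_width: 0.0004
iso 413 0.03806554888301911 0.05541269585468759 0.04953903158817072
earth 242 -0.058322756261153186 -0.02771267188355612 -0.04062997656658739
spare 297 -0.057433334855451254 -0.02817215016065619 -0.0422736050320217
```

View pics/s2.png

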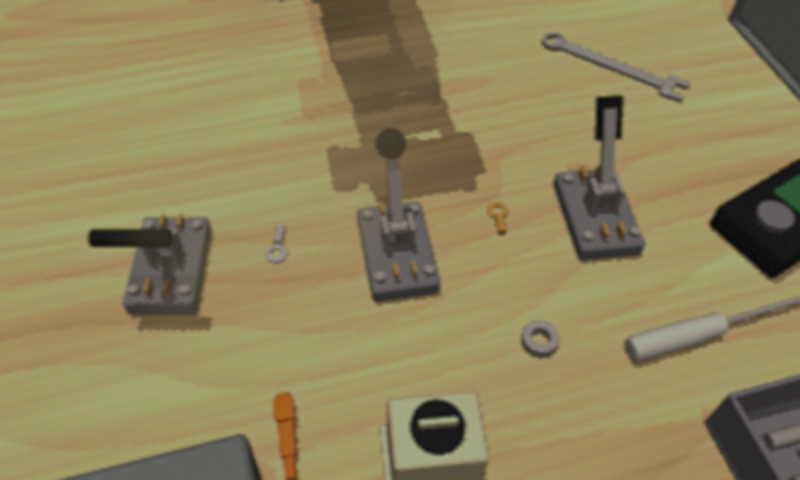

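The ball now leans to the robot's side at (390,143). The isolator bar is still at the far stop (130,237), and the paddle is where it started.

```bash
python3 -c "
from station import ctrl
print(ctrl.hand_in())"
```

```text
the job is handed in; nothing more can be done
None
```

I threw the isolator fully over to the far side (off), then the earthing switch fully over to the robot's side (closed). Both were pushed with the closed fingers. The job was handed in at about 11.5 s of the 45 s allowed, with the arm clear of everything.

- **Isolator:** the crossbar's mean position is x' = +0.050 m along the base's x axis, against about +0.048 m at the off stop. It was the same in the checks before and after the earth throw.
- **Earthing switch:** the handle spans x' = -0.058 to -0.028 m, which fits a ball centred at about -0.048 m at the closed stop. I did not fit the ball centre more finely than that.
- **Spare switch:** the paddle looks the same in the pictures before and after.
- **Forces:** the wrist readings printed after each move stayed below 2 N; I did not watch the peaks during the moves.

No check failed or disagreed.

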